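Unbolt a burn-in carrier and draw it out by its lip

TASK

One of the two carriers in the burn-in rack holds the filter module whose run is over; the other holds the finned heatsink, which is still on test. With a fingertip, push the bolt of the filter module's carrier fully back, then hook a fingertip behind that carrier's front lip and draw it out to its stop, so that the module comes out lying in its nest. Nothing is picked up, the heatsink's carrier stays home and bolted, and the things lying around the rack are left alone.

Things in the scene. Friction and masses are not known exactly. Their poses are not given: they have to be found in the camera images.
- rack: Burn-in rack standing on the worktop, fixed there: aluminium base plate 205 x 304 mm, black plastic cheeks left and right (tops 42 mm up), a black middle rail (top 40 mm up), a grey socket block 66 mm high along the rear, open at the top. Origin on the worktop, midway across the rack; x points to the rear (front edge at x = -115 mm, rear edge at +90 mm), y to the left, z up. Two sheet-steel carriers lie side by side in it, centred at y = +52 and -52 mm
- left_carrier (a joint): Travel in m of the left carrier (84 mm wide, 148 mm long plate, upper face 28 mm above the worktop) out of the rack along the rack's -x: 0 = fully home, 0.100 = out at its stop. It runs level on rails with about 2 N of friction and stays where it is left. Its bolt blocks it after about 1 mm
- left_carrier_lip (a point): Middle of the top edge of the left carrier's upstanding front lip (60 mm above the worktop, 84 mm wide, sheet 3 mm thick with a rolled 6 mm edge; it stands 32 mm above the plate). Behind it 62 mm of the plate lie bare before the nest begins, so a fingertip fits down behind it. Axes as the rack's
- left_carrier_nest (a point): Middle of the floor of the left carrier's nest, 89.5 mm behind the lip: a rectangular rim 10 mm high, 39 mm (x) by 54 mm (y) inside, in which a part lies loose. Moves with the carrier, axes as the rack's
- left_bolt (a joint): Travel in m of the left carrier's barrel bolt, which sits on the left cheek and slides sideways, outward along the rack's +y: at 0 its 9 mm rod reaches 18 mm across in front of the lip and locks the carrier; beyond 0.018 the carrier is free; 0.027 is fully back. About 1.5 N of friction, no spring. It may start up to 5 mm back, still locking. The two steel staples it runs in reach 59 mm above the worktop
- left_bolt_knob (a point): Centre of the top of the upright black knob of the left bolt, 90 mm above the worktop: knob 13 mm across and 18 mm high on an 8 mm stem that rises from the rod (rod axis 50 mm above the worktop). It stands 60 mm outward from the middle of the carrier and 7 mm in front of the lip when the bolt is shot and the carrier home; it moves with the bolt
- right_carrier (a joint): Travel in m of the right carrier (84 mm wide, 148 mm long plate, upper face 28 mm above the worktop) out of the rack along the rack's -x: 0 = fully home, 0.100 = out at its stop. It runs level on rails with about 2 N of friction and stays where it is left. Its bolt blocks it after about 1 mm
- right_carrier_lip (a point): Middle of the top edge of the right carrier's upstanding front lip (60 mm above the worktop, 84 mm wide, sheet 3 mm thick with a rolled 6 mm edge; it stands 32 mm above the plate). Behind it 62 mm of the plate lie bare before the nest begins, so a fingertip fits down behind it. Axes as the rack's
- right_carrier_nest (a point): Middle of the floor of the right carrier's nest, 89.5 mm behind the lip: a rectangular rim 10 mm high, 39 mm (x) by 54 mm (y) inside, in which a part lies loose. Moves with the carrier, axes as the rack's
- right_bolt (a joint): Travel in m of the right carrier's barrel bolt, which sits on the right cheek and slides sideways, outward along the rack's -y: at 0 its 9 mm rod reaches 18 mm across in front of the lip and locks the carrier; beyond 0.018 the carrier is free; 0.027 is fully back. About 1.5 N of friction, no spring. It may start up to 5 mm back, still locking. The two steel staples it runs in reach 59 mm above the worktop
- right_bolt_knob (a point): Centre of the top of the upright black knob of the right bolt, 90 mm above the worktop: knob 13 mm across and 18 mm high on an 8 mm stem that rises from the rod (rod axis 50 mm above the worktop). It stands 60 mm outward from the middle of the carrier and 7 mm in front of the lip when the bolt is shot and the carrier home; it moves with the bolt
- filter_module: Filter module whose run is over: white can on a green board, 30 x 42 x 17 mm, lying loose in the nest of one of the two carriers. Origin at the centre of its underside, z up
- heatsink: White finned heatsink, 34 x 50 x 26 mm, lying loose in the nest of the other carrier, still on test. Origin at the centre of its underside
- spare_filter: A second filter module of the same kind, 30 x 42 x 17 mm, lying on the worktop in front of the rack: a bystander. Origin at the centre of its underside
- attenuator: Silver coaxial attenuator, 54 mm long, 17 mm thick, lying on the worktop in front of the rack: a bystander. Origin at the centre of its underside
- screwdriver: Small screwdriver, 124 mm, on the worktop at the front left: a bystander. Origin at the centre of its underside
- tweezers: Steel tweezers, 126 mm, on the worktop right of the rack: a bystander. Origin at the centre of its underside
- marker: Marker pen, 136 mm, on the worktop front left: a bystander. Origin at the centre of its underside
There are look-alikes about, which are no part of the job. What is meant by the heatsink is not blue or pink, and is the larger of those in its own colour.

How it is judged:
On the way, in this order (a step that is already met when the one before it is completed fails the run):
1. the bolt of the filter module's carrier is pushed back (more than 22 mm) while that carrier is still home (((horizontal distance between filter_module and left_carrier_nest below 0.02 m and value of joint left_bolt above 0.022 m and value of joint left_carrier below 0.01 m) or (horizontal distance between filter_module and right_carrier_nest below 0.02 m and value of joint right_bolt above 0.022 m and value of joint right_carrier below 0.01 m))), for 0.1 s.
2. the filter module's carrier is drawn out to its stop (more than 93 of 100 mm) (((horizontal distance between filter_module and left_carrier_nest below 0.02 m and value of joint left_carrier above 0.093 m) or (horizontal distance between filter_module and right_carrier_nest below 0.02 m and value of joint right_carrier above 0.093 m))), for 0.2 s.
At the end, for the whole second after the job is handed in: The filter module's carrier is over 93 of 100 mm out, its bolt over 20 mm back; the module lies flat and at rest in its nest (within 11 mm of the middle, not raised over 4 mm); the heatsink lies in the other nest, that carrier within 5 mm of home, its bolt less than 12 mm back (((horizontal distance between filter_module and left_carrier_nest below 0.011 m and z of filter_module in the frame of left_carrier_nest below 0.004 m and angle between filter_module's own z axis and vertical below 0.12 rad and value of joint left_carrier above 0.093 m and value of joint left_bolt above 0.02 m and linear speed of filter_module below 0.02 m/s and horizontal distance between heatsink and right_carrier_nest below 0.02 m and value of joint right_carrier below 0.005 m and value of joint right_bolt below 0.012 m) or (horizontal distance between filter_module and right_carrier_nest below 0.011 m and z of filter_module in the frame of right_carrier_nest below 0.004 m and angle between filter_module's own z axis and vertical below 0.12 rad and value of joint right_carrier above 0.093 m and value of joint right_bolt above 0.02 m and linear speed of filter_module below 0.02 m/s and horizontal distance between heatsink and left_carrier_nest below 0.02 m and value of joint left_carrier below 0.005 m and value of joint left_bolt below 0.012 m))); the robot touches nothing.
It fails at once if the filter module is lifted or comes out of its nest ((horizontal distance between filter_module and left_carrier_nest above 0.014 m and horizontal distance between filter_module and right_carrier_nest above 0.014 m) or z of filter_module in the frame of rack above 0.04 m).
It fails at once if the heatsink is lifted or comes out of its nest ((horizontal distance between heatsink and left_carrier_nest above 0.014 m and horizontal distance between heatsink and right_carrier_nest above 0.014 m) or z of heatsink in the frame of rack above 0.04 m).
It fails at once if the heatsink's carrier is drawn more than 8 mm or its bolt pushed back more than 12 mm ((horizontal distance between heatsink and left_carrier_nest below 0.02 m and (value of joint left_carrier above 0.008 m or value of joint left_bolt above 0.012 m)) or (horizontal distance between heatsink and right_carrier_nest below 0.02 m and (value of joint right_carrier above 0.008 m or value of joint right_bolt above 0.012 m))).
It fails at once if a thing lying around the rack is moved more than 20 mm (distance of any of spare_filter, attenuator, screwdriver, tweezers, marker from where it was at the start of the episode above 0.02 m).
It also fails if it takes over 48 s, if anything falls off the work surface, if the arm or the gripper's body presses on something with over 40 N, if the wrist force passes 120 N, or if a joint passes its speed limit or range.

ROBOT

A 6-joint arm with a two-finger parallel gripper is mounted at the origin on a cart in front of the work surface, level with it; the furniture and walls round the work are solid. World frame = base frame: x ahead of the robot, y to its left, z up, the work surface at z = 0. Lengths are in m, angles in rad, forces in N, time in s.
With the tool pointing down it reaches from about 0.325 to 0.75 m from the base axis. Payload 7.6 kg.
Tool frame: the origin (TCP) lies midway between the tips of the shut fingers; the grasp point (between the pads) lies 19 mm behind it; z points along the fingers, y is the direction in which the jaws open and shut (so a half turn about z gives the same grasp; the last joint's range is limited). The gripper opens to 85 mm and grips with 20 to 120 N. Pads are 22 mm wide; open, the fingers measure 114 mm over their backs; the gripper's body (76 mm by 85 mm) begins 54 mm behind the grasp point. The pads swing forward as they close: fully open they stand 13 mm farther back than shut.
Start: joints at [1.181, 0.052, 1.401, -0, 1.689, -0.07], TCP at [0.165, 0.498, 0.231] pointing down, gripper open.
Joint ranges: [-2.9, 2.9], [-0.91, 2.17], [0.12, 2.37], [-1.06, 4.2], [0.26, 2.73], [-2.93, 2.93]. Speed limits (rad/s): [2.57, 2.57, 3.01, 3.14, 3.14, 3.14].

INTERFACE

Orientations are given as a unit quaternion [w, x, y, z].
In Python, from plant import read_state, grab_frame, get_calibration, sign_off gives the robot as it stands.
- The arm moves only by the tool servo_tool, never from a script. Its argument "rows" is a list of rows, each a list of 7 numbers: the finger opening in mm, from 0 to 85.4, then the shift along the tool's x, y, z in mm, then the turn, a rotation vector about the tool's x, y, z in degrees. A call has 1 to 8 rows; each row is the pose to reach, as a shift and turn from the pose commanded when the call began, along the tool's axes at that moment; what a row does not reach only later rows make up. A row lasts 1/8 s, in which the tool goes at most 62.5 mm and 10.7 degrees, less where a joint would pass 70% of its speed; a pose out of reach is approached as far as the arm can. A call with a gripper value outside its range is refused whole. The fingers move at their own pace and stop on an object; "grip_force" is the grip in N (left out, the last holds). Time passes only in rows, so rows that repeat a pose let the fingers close. It gives the time, the measured TCP pose, the force and the opening at its end, in the units of the state.
- read_state(): the state, without advancing time (a new reading comes with each control period).
- grab_frame(name): name is "side" or "top"; returns the picture (480x640x3 uint8, blue, green, red); there is no depth.
- get_calibration(name): a dict with "fx", "fy", "cx", "cy" (pixels), "k1" (the pictures are not rectified: a ray, as slopes to the right and down, at radius r is drawn at 1 + k1 r^2 times it, then the intrinsics apply), "cam_to_world" (4x4, takes a point from camera to world coordinates). Camera axes: x right, y up, looking along -z (the intrinsics and any distortion apply to the point x, -y, -z); pixel columns grow to the right and rows downward; lengths in m; the calibration is good to about 2 mm. A picture is of the moment at which its call begins. get_calibration takes no time and is no camera call.
- sign_off(): hands the job in, once; it reports no verdict.
The state is a dict: "time_s": time; "qpos": joint angles; "joint_vel": joint speeds; "tau": joint torques, N m; "ee_pos": TCP position; "ee_rot": TCP orientation; "ft_force": force on the tool from outside, world axes, zero at the start; "wrist_torque": the same for the moment, N m; "width": finger opening in m.
Only numpy, scipy, OpenCV 4.12 (cv2) and the standard library are available. Lean on these libraries where they do the work, as an engineer would, in place of code of your own. Each camera call takes 0.05 s, during which the arm holds its last target.

## Working session

There is one attempt and no reset: what is moved stays moved. The work goes in short steps, Python scripts to look and compute and a tool call to move; the robot and the scene stay as the last step left them, time stands still between calls to the robot, and variables do not carry over. Pictures are saved under pics/ and viewed, and the job is handed in when it is done.

Besides the shell and the picture viewer there is one more tool, called after ">>>" as name(argument=value, ...), one argument or row to a line, values as JSON. servo_tool: Moves the arm, as the interface text tells. Its arguments: {"type":"object","properties":{"rows":{"type":"array"},"grip_force":{"type":"number"}},"required":["rows"]}

```bash
mkdir -p pics; python3 - <<'E'
from plant import *
import cv2
s=read_state();print(s)
for n in("side","top"):
    cv2.imwrite(f"pics/{n}0.png",grab_frame(n));print(n,get_calibration(n))
E
```

```text
{'time_s': 0.0, 'qpos': array([ 1.18070092e+00,  5.28336554e-02,  1.40171324e+00, -2.17970987e-05,
        1.68856919e+00, -7.02823938e-02]), 'joint_vel': array([-0.00039871,  0.00031143,  0.00033658, -0.00097537,  0.00046454,
       -0.00182318]), 'tau': array([-9.52329137e-04, -3.81667256e+01, -3.60184693e+01, -1.21473067e-04,
        6.17364538e-03,  6.31672856e-05]), 'ee_pos': array([0.16491954, 0.49812031, 0.23047984]), 'ee_rot': array([-1.63255560e-04,  1.59227116e-01,  9.87241685e-01, -7.44093481e-04]), 'ft_force': array([-0.39178368,  0.10810349, -0.29533849]), 'wrist_torque': array([ 0.00599668, -0.00367625,  0.0030929 ]), 'width': 0.08554892594830966}
side {'fx': 480.07683489778947, 'fy': 480.07683489778947, 'cx': 319.5061316797367, 'cy': 241.18506164747367, 'k1': -0.11182569093479051, 'cam_to_world': array([[-0.83115521,  0.36718224, -0.41756224,  0.04628853],
       [-0.55586024, -0.56779573,  0.60714694,  0.72082308],
       [-0.01415648,  0.73673959,  0.67602838,  0.79815816],
       [ 0.        ,  0.        ,  0.        ,  1.        ]])}
top {'fx': 539.9649002885242, 'fy': 539.9649002885242, 'cx': 320.34726495766597, 'cy': 241.2609739873622, 'k1': -0.047561194491781277, 'cam_to_world': array([[ 0.13017676,  0.96863864, -0.21164401,  0.25063238],
       [-0.99148306,  0.12633214, -0.03164682,  0.05246677],
       [-0.00391689,  0.21396113,  0.97683432,  1.21869109],
       [ 0.        ,  0.        ,  0.        ,  1.        ]])}
```

View pics/side0.png

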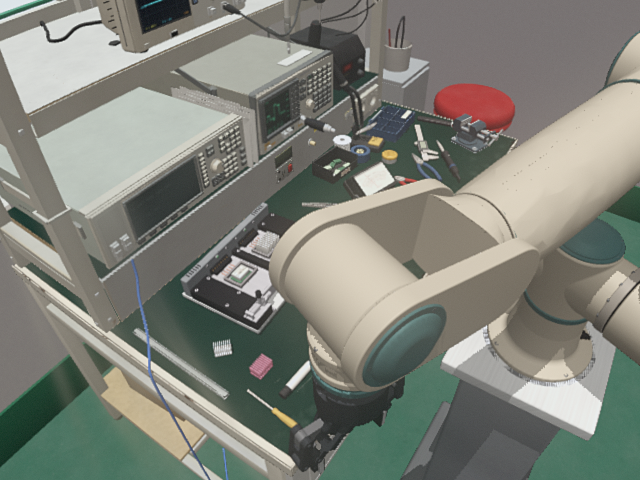

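View pics/top0.png

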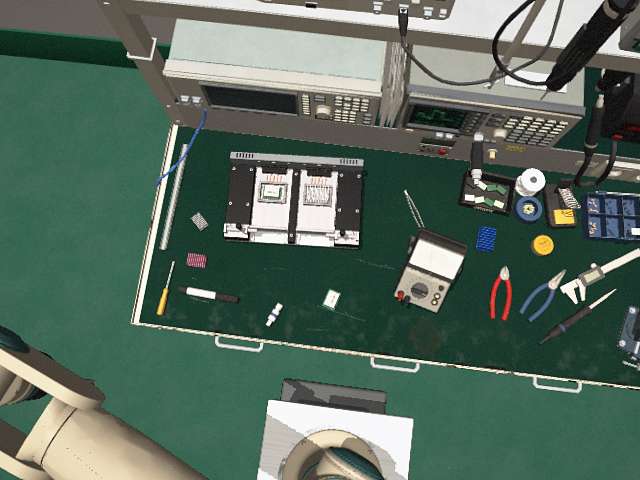

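The top view shows the rack at about (225–365, 155–248). The left nest, near (272,192), seems to hold a white can on a green board, and the right nest, near (318,193), a white finned part. Other candidates are a grey finned part at (199,221) and a pink one at (196,260), both on the worktop, plus the spare filter at (331,298). I'll enlarge the rack to confirm.

```bash
cat > h.py <<'E'
import numpy as np,cv2
from plant import *
def ray(n,u,v):
    c=get_calibration(n);K=np.array([[c['fx'],0,c['cx']],[0,c['fy'],c['cy']],[0,0,1]])
    p=cv2.undistortPoints(np.array([[[u,v]]],float),K,np.array([c['k1'],0,0,0,0.]))[0,0]
    M=c['cam_to_world'];d=M[:3,:3]@np.array([p[0],-p[1],-1.]);return M[:3,3],d
def onz(n,u,v,z):
    o,d=ray(n,u,v);return o+d*(z-o[2])/d[2]
def proj(n,P):
    c=get_calibration(n);M=c['cam_to_world'];q=M[:3,:3].T@(np.array(P)-M[:3,3])
    x,y=q[0]/-q[2],-q[1]/-q[2];f=1+c['k1']*(x*x+y*y);return np.array([c['cx']+c['fx']*x*f,c['cy']+c['fy']*y*f])
E
python3 - <<'E'
import cv2
a=cv2.imread('pics/top0.png')[145:255,215:375];cv2.imwrite('pics/top0c.png',cv2.resize(a,None,fx=5,fy=5,interpolation=cv2.INTER_CUBIC))
a=cv2.imread('pics/side0.png')[195:340,175:310];cv2.imwrite('pics/side0c.png',cv2.resize(a,None,fx=4,fy=4,interpolation=cv2.INTER_CUBIC))
E
```

```text
(no output)
```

View pics/top0c.png

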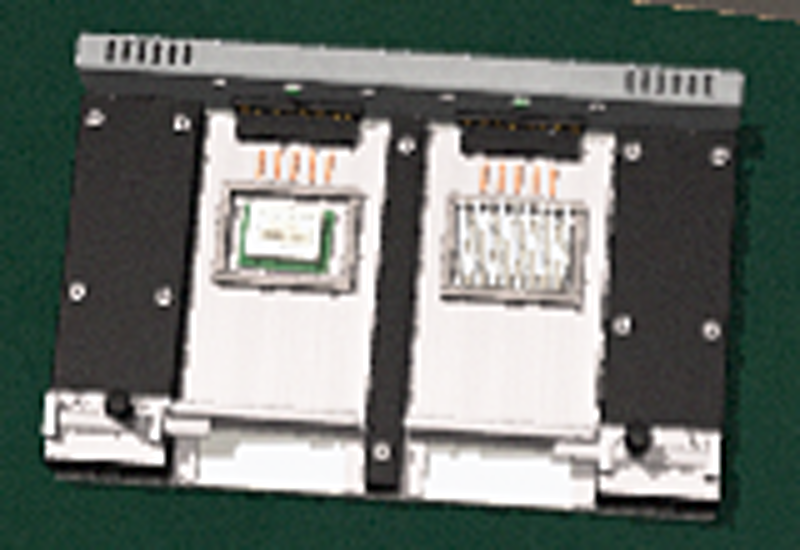

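View pics/side0c.png

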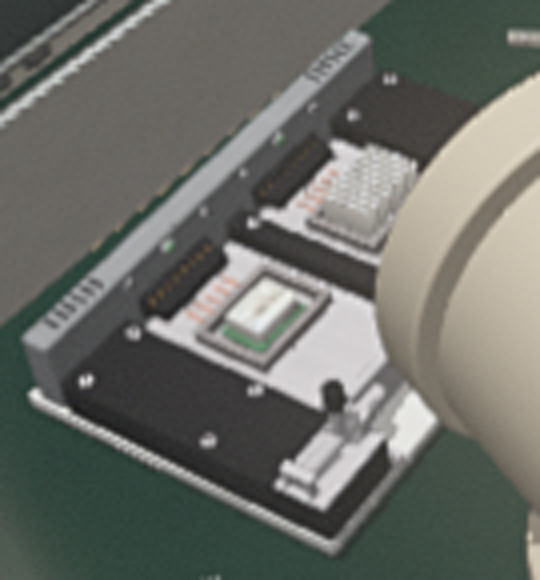

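Confirmed: the left nest holds the filter module (white can, green board, crop (288,235)). The right nest holds the white finned heatsink (crop (515,250)). Next I measure the rack frame, left knob and lip.

```bash
python3 - <<'E'
from h import *
np.set_printoptions(precision=4,suppress=True)
T=lambda x,y:((x+.5)/5-.5+215,(y+.5)/5-.5+145)
S=lambda x,y:((x+.5)/4-.5+175,(y+.5)/4-.5+195)
pts={'sockRL':(78,35,.066),'sockRR':(744,72,.066),'scrLr':(95,117,.042),'scrLf':(78,291,.042),'scrRr':(720,156,.042),'scrRf':(711,329,.042),
'scrL2r':(182,123,.042),'scrL2f':(164,296,.042),'scrR2r':(632,151,.042),'scrR2f':(622,324,.042),'midr':(406,146,.040),'midf':(382,453,.040),'knobL':(118,401,.09),'knobR':(637,437,.09),'lipLl':(172,411,.06),'lipLr':(367,421,.06),'lipRl':(412,428,.06),'filter':(290,238,.045)}
W={k:onz('top',*T(x,y),z) for k,(x,y,z) in pts.items()}
for k in W: print(k,W[k])
for a,b in [('sockRR','sockRL'),('scrRr','scrLr'),('scrRf','scrLf'),('scrR2r','scrL2r'),('scrR2f','scrL2f')]:
    d=W[b]-W[a]; print(a,np.hypot(*d[:2]),np.degrees(np.arctan2(-d[0],d[1])), (W[a]+W[b])/2)
d=W['midr']-W['midf'];print(np.hypot(*d[:2]),np.degrees(np.arctan2(d[1],d[0])))
# knob from two views
u=S(333,386)
o1,d1=ray('top',*T(118,401));o2,d2=ray('side',*u)
d1/=np.linalg.norm(d1);d2/=np.linalg.norm(d2)
A=np.stack([d1,-d2],1);t=np.linalg.lstsq(A,o2-o1,rcond=None)[0]
print('knob tri',o1+d1*t[0],o2+d2*t[1], onz('side',*u,.09))
for n,x,y in [('spare',331,298),('att',274,315),('scr',165,290),('mark',210,295)]: print(n,onz('top',x,y,.01))
E
```

```text
sockRL [0.6809 0.3204 0.066 ]
sockRR [0.702 0.018 0.066]
scrLr [0.6512 0.3114 0.042 ]
scrLf [0.5678 0.3053 0.042 ]
scrRr [0.6693 0.0236 0.042 ]
scrRf [0.587  0.0182 0.042 ]
scrL2r [0.6534 0.2711 0.042 ]
scrL2f [0.5704 0.2661 0.042 ]
scrR2r [0.6665 0.0639 0.042 ]
scrR2f [0.5841 0.0584 0.042 ]
midr [0.6562 0.1673 0.04  ]
midf [0.5113 0.1577 0.04  ]
knobL [0.5083 0.2696 0.09  ]
knobR [0.5214 0.0456 0.09  ]
lipLl [0.5137 0.2508 0.06  ]
lipLr [0.5204 0.1645 0.06  ]
lipRl [0.5198 0.1444 0.06  ]
filter [0.6041 0.213  0.045 ]
sockRR 0.30316237311631694 3.9742165847184343 [0.6915 0.1692 0.066 ]
scrRr 0.2884040622771104 3.604058192490181 [0.6602 0.1675 0.042 ]
scrRf 0.28770690239952057 3.83345563623075 [0.5774 0.1617 0.042 ]
scrR2r 0.20757284274343935 3.6149912146442493 [0.6599 0.1675 0.042 ]
scrR2f 0.2081220467621321 3.768058136941028 [0.5773 0.1622 0.042 ]
0.14522239592637717 3.8044572227774514
knob tri [0.5091 0.2702 0.0867] [0.5073 0.2693 0.0862] [0.5048 0.2717 0.09  ]
spare [0.3865 0.051  0.01  ]
att [0.3324 0.1721 0.01  ]
scr [0.3553 0.425  0.01  ]
mark [0.3577 0.3217 0.01  ]
```

```bash
cat >> h.py <<'E'
from scipy.spatial.transform import Rotation as Ro
np.set_printoptions(precision=4,suppress=True)
YAW=np.radians(3.75);O=np.array([.602,.163,0]);RR=Ro.from_euler('z',YAW)
def r2w(p): return O+RR.apply(p)
def w2r(p): return RR.inv().apply(np.array(p)-O)
def rel(target_rack, down=True):
    s=read_state();q=s['ee_rot'];R=Ro.from_quat(np.r_[q[1:],q[0]])
    d=R.inv().apply(r2w(target_rack)-s['ee_pos'])*1000
    Y=RR.apply([0,1,0]);Z=np.array([0,0,-1.]);X=np.cross(Y,Z)
    G=Ro.from_matrix(np.stack([X,Y,Z],1));print('shift',d,'turn',np.degrees((R.inv()*G).as_rotvec()),'tcp rack',w2r(s['ee_pos']),'F rack',RR.inv().apply(s['ft_force']),s['time_s'],s['width'])
E
python3 -c "
from h import *
rel([-.087,.072,.15])
for k,p in dict(knobL=[.5083,.2696,.09],knobR=[.5214,.0456,.09],lipl=[.5137,.2508,.06],lipr=[.5204,.1645,.06],filt=[.6041,.213,.045],s=[.6915,.1692,.066]).items(): print(k,w2r(p))
"
```

```text
shift [-412.6177 -146.6159   80.7002] turn [ -0.0787  -0.0232 -22.0707] tcp rack [-0.4142  0.363   0.2305] F rack [ 0.0684  0.8393 -0.4738] 0.1 0.08567094662848532
knobL [-0.0865  0.1125  0.09  ]
knobR [-0.0881 -0.1119  0.09  ]
lipl [-0.0824  0.0934  0.06  ]
lipr [-0.0813  0.0068  0.06  ]
filt [0.0054 0.0498 0.045 ]
s [0.0897 0.0003 0.066 ]
```

>>> servo_tool(
  rows=[
    [0, -50, -18, 0, 0, 0, -5],
    [0, -105, -37, 0, 0, 0, -10],
    [0, -160, -57, 0, 0, 0, -16],
    [0, -215, -76, 10, 0, 0, -22],
    [0, -270, -96, 25, 0, 0, -22],
    [0, -325, -115, 45, 0, 0, -22],
    [0, -380, -135, 65, 0, 0, -22],
    [0, -412, -146, 80, 0, 0, -22],
  ],
  grip_force=30,
)

```text
time_s: 1.1
ee_pos: [0.5115, 0.228, 0.1497]
ee_rot: [-0.001, -0.031, 1.0, -0.0]
ft_force: [-0.2, 0.4, -0.2]
width: 0.0001
```

>>> servo_tool(
  rows=[
    [0, 0, 0, 0, 0, 0, 0],
    [0, 0, 0, 0, 0, 0, 0],
  ],
)

```text
time_s: 1.35
ee_pos: [0.5099, 0.2307, 0.1513]
ee_rot: [-0.0, -0.032, 0.999, 0.0]
ft_force: [0.0, 0.4, 1.0]
width: 0.0002
```

```bash
python3 -c "
from h import *
cv2.imwrite('pics/top1.png',cv2.resize(grab_frame('top')[130:280,200:400],None,fx=4,fy=4))
cv2.imwrite('pics/side1.png',grab_frame('side'))
rel([-.087,.072,.071])
"
```

```text
shift [-0.4679 -2.1723 81.0357] turn [0.0323 0.0551 0.0074] tcp rack [-0.0875  0.0741  0.152 ] F rack [ 0.042  -0.3242  0.1365] 1.45 7.564222134127027e-05
```

View pics/top1.png

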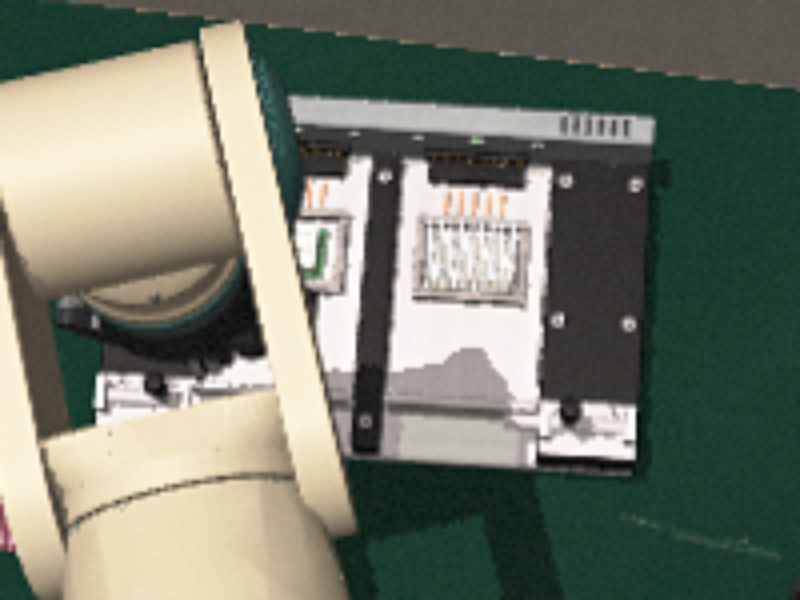

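View pics/side1.png

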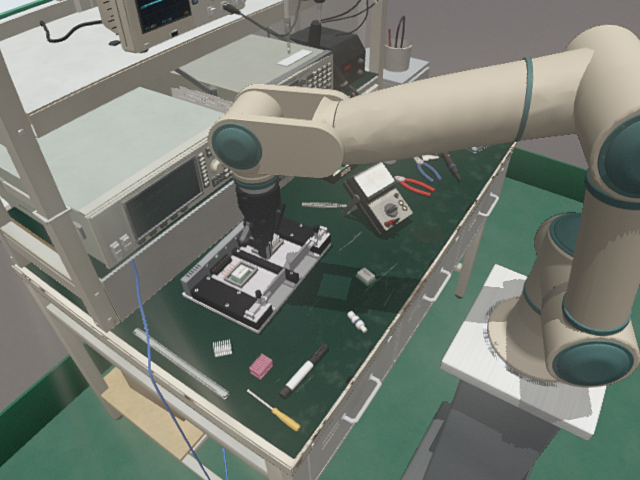

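The side view shows the gripper upright above the left carrier's lip, with the left knob clear at about (257,292). Now I lower beside the knob, then push outward.

>>> servo_tool(
  rows=[
    [0, 0, -3, 25, 0, 0, 0],
    [0, 0, -3, 55, 0, 0, 0],
    [0, 0, -3, 75, 0, 0, 0],
    [0, 0, -3, 80, 0, 0, 0],
    [0, 0, -3, 80, 0, 0, 0],
  ],
)

```text
time_s: 2.08
ee_pos: [0.5105, 0.2279, 0.0721]
ee_rot: [0.0, -0.033, 0.999, 0.0]
ft_force: [1.0, -0.3, 1.0]
width: -0.0
```

>>> servo_tool(
  rows=[
    [0, 0, 4, 0, 0, 0, 0],
    [0, 0, 8, 0, 0, 0, 0],
    [0, 0, 12, 0, 0, 0, 0],
    [0, 0, 16, 0, 0, 0, 0],
    [0, 0, 20, 0, 0, 0, 0],
    [0, 0, 24, 0, 0, 0, 0],
    [0, 0, 28, 0, 0, 0, 0],
    [0, 0, 28, 0, 0, 0, 0],
  ],
)

```text
time_s: 3.08
ee_pos: [0.5086, 0.2555, 0.0713]
ee_rot: [0.0, -0.032, 0.999, 0.0]
ft_force: [-0.5, -0.5, -0.4]
width: 0.0
```

```bash
python3 -c "
from h import *
a=grab_frame('side');cv2.imwrite('pics/side2.png',cv2.resize(a[195:345,165:345],None,fx=4,fy=4,interpolation=cv2.INTER_CUBIC))
rel([-.087,.072,.071])
"
```

```text
shift [ -0.1534 -26.3645   0.2873] turn [ 0.0222  0.002  -0.0649] tcp rack [-0.0871  0.0984  0.0713] F rack [ 0.303  -0.3966 -0.3714] 3.125 0.0002626317584995478
```

View pics/side2.png

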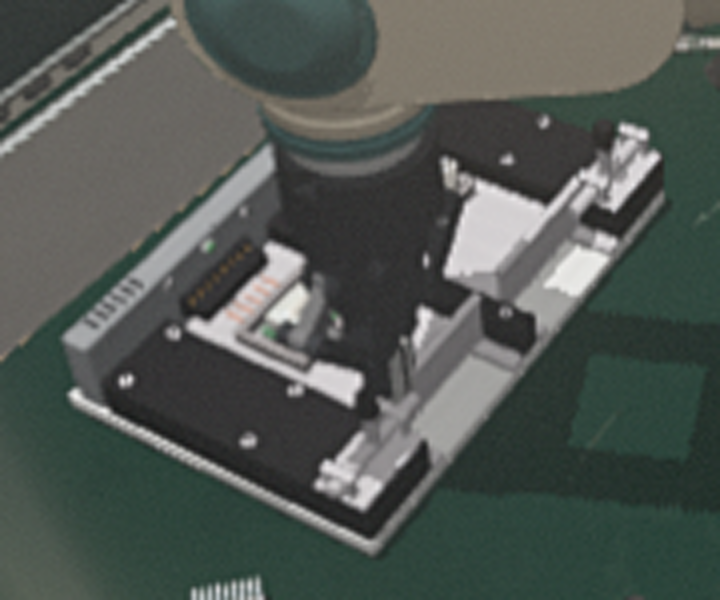

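The fingertip is close to the knob (crop (375,400)), with no contact force yet. I keep pushing in small steps.

>>> servo_tool(
  rows=[
    [0, 0, 2, 0, 0, 0, 0],
    [0, 0, 4, 0, 0, 0, 0],
    [0, 0, 6, 0, 0, 0, 0],
    [0, 0, 8, 0, 0, 0, 0],
    [0, 0, 10, 0, 0, 0, 0],
    [0, 0, 12, 0, 0, 0, 0],
  ],
)

```text
time_s: 3.88
ee_pos: [0.5079, 0.2674, 0.0713]
ee_rot: [0.0, -0.032, 0.999, 0.0]
ft_force: [-1.0, -1.1, -0.8]
width: -0.0
```

>>> servo_tool(
  rows=[
    [0, 0, 2, 0, 0, 0, 0],
    [0, 0, 4, 0, 0, 0, 0],
    [0, 0, 6, 0, 0, 0, 0],
  ],
)

```text
time_s: 4.25
ee_pos: [0.5075, 0.2733, 0.0713]
ee_rot: [-0.0, -0.032, 0.999, 0.0]
ft_force: [0.8, -2.8, -0.3]
width: 0.0001
```

```bash
python3 -c "
from h import *
a=grab_frame('side');cv2.imwrite('pics/side3.png',cv2.resize(a[195:345,165:345],None,fx=4,fy=4,interpolation=cv2.INTER_CUBIC))
rel([-.087,.072,.071])
"
```

```text
shift [ -0.1728 -44.5041   0.2956] turn [ 0.0136  0.0032 -0.0638] tcp rack [-0.0871  0.1165  0.0713] F rack [-0.9409 -0.0869  0.7688] 4.3 7.355215869963707e-05
```

View pics/side3.png

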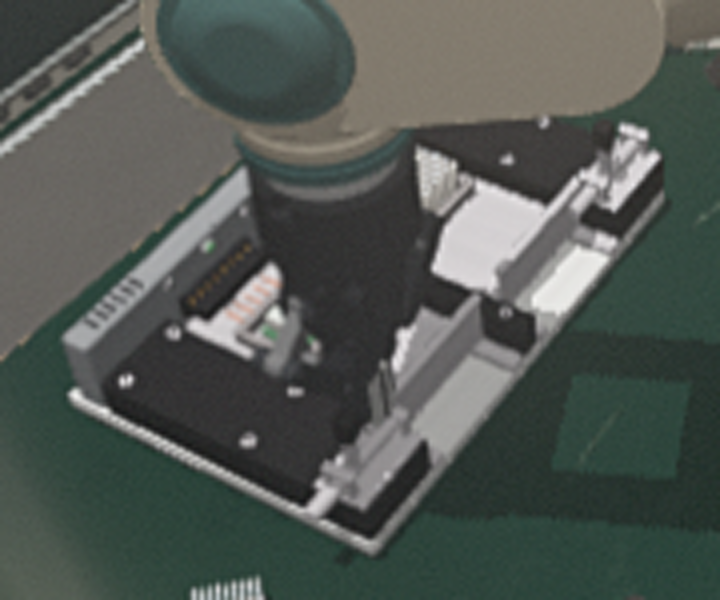

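The bolt is moving: the rod end now sticks out of the outer staple at crop (320,500). Continue until the stop.

>>> servo_tool(
  rows=[
    [0, 0, 2, 0, 0, 0, 0],
    [0, 0, 4, 0, 0, 0, 0],
    [0, 0, 6, 0, 0, 0, 0],
  ],
)

```text
time_s: 4.68
ee_pos: [0.5073, 0.2773, 0.0713]
ee_rot: [-0.0, -0.032, 0.999, -0.002]
ft_force: [-0.8, -15.2, 3.4]
width: -0.0004
```

>>> servo_tool(
  rows=[
    [0, 0, 1, 0, 0, 0, 0],
    [0, 0, 2, 0, 0, 0, 0],
    [0, 0, 3, 0, 0, 0, 0],
  ],
)

```text
time_s: 5.05
ee_pos: [0.5073, 0.2778, 0.0713]
ee_rot: [-0.001, -0.031, 1.0, -0.004]
ft_force: [-2.8, -23.2, 6.8]
width: -0.0
```

>>> servo_tool(
  rows=[
    [0, 0, 1, 0, 0, 0, 0],
    [0, 0, 2, 0, 0, 0, 0],
  ],
)

```text
time_s: 5.3
ee_pos: [0.5073, 0.2782, 0.0712]
ee_rot: [-0.001, -0.03, 1.0, -0.006]
ft_force: [-2.9, -31.4, 8.6]
width: 0.0001
```

```bash
python3 -c "
from h import *
a=grab_frame('side');cv2.imwrite('pics/side4.png',cv2.resize(a[195:345,165:345],None,fx=4,fy=4,interpolation=cv2.INTER_CUBIC))
rel([-.087,.072,.071])
"
```

```text
shift [ -0.1825 -49.0241   0.8387] turn [-0.6847 -0.1431 -0.2609] tcp rack [-0.087   0.121   0.0713] F rack [ -4.6233 -29.6283   8.4315] 5.35 -0.00031335987411402165
```

View pics/side4.png

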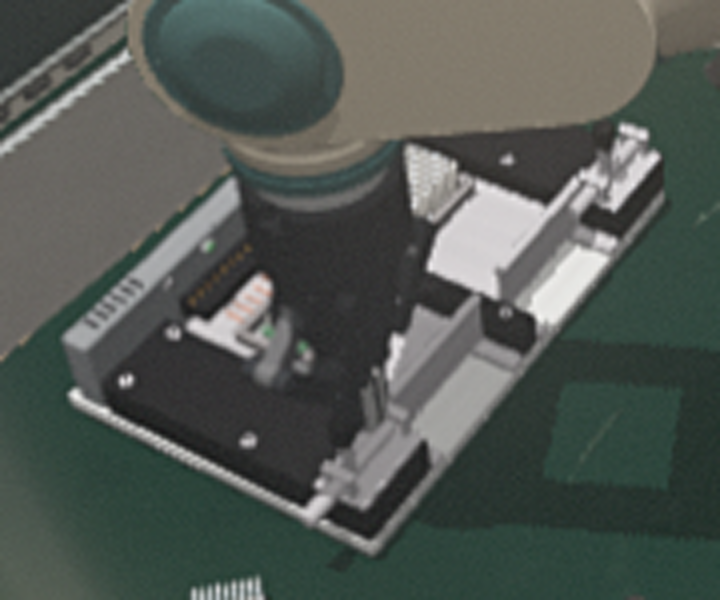

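It stopped hard (30 N) at TCP y ≈ 120 mm, which matches knob travel of about 27 mm. Back off, rise and move behind the lip.

>>> servo_tool(
  rows=[
    [0, 0, -8, 0, 0, 0, 0],
    [0, 0, -18, -5, 0, 0, 0],
    [0, -10, -30, -25, 0, 0, 0],
    [0, -20, -50, -25, 0, 0, 0],
    [0, -30, -70, -25, 0, 0, 0],
    [0, -30, -70, -25, 0, 0, 0],
  ],
)

```text
time_s: 6.1
ee_pos: [0.5418, 0.2156, 0.0968]
ee_rot: [0.0, -0.031, 1.0, 0.0]
ft_force: [-0.6, -0.2, 0.4]
width: -0.0002
```

```bash
python3 -c "
from h import *
a=grab_frame('side');cv2.imwrite('pics/side5.png',cv2.resize(a[195:345,165:345],None,fx=4,fy=4,interpolation=cv2.INTER_CUBIC))
rel([-.056,.052,.042])
"
```

```text
shift [-1.0176 -5.233  54.6546] turn [ 0.0486  0.0279 -0.1125] tcp rack [-0.057   0.0572  0.0967] F rack [ 0.2117 -0.2154 -0.1948] 6.15 -0.00024475257091781665
```

View pics/side5.png

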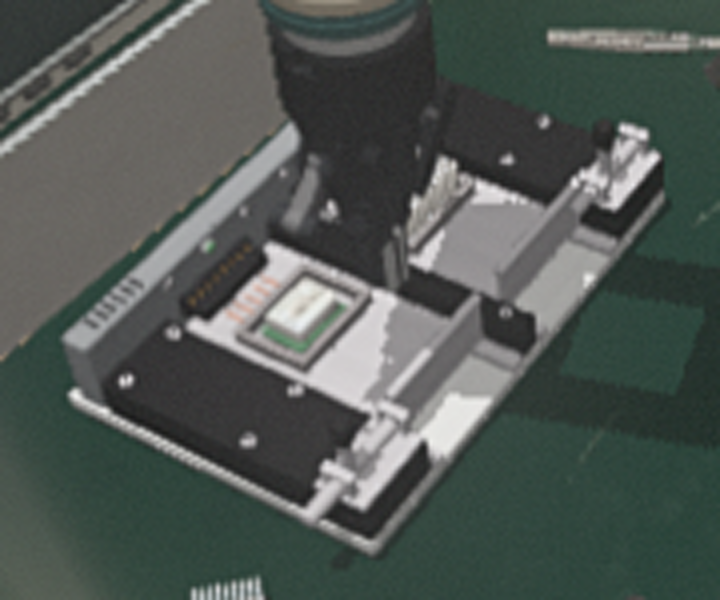

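The bolt is back: the rod is clear of the lip near crop (400,405) and sticks out at (320,505). The module lies undisturbed at (303,305). Now down behind the lip.

>>> servo_tool(
  rows=[
    [0, -1, -5, 15, 0, 0, 0],
    [0, -1, -5, 30, 0, 0, 0],
    [0, -1, -5, 44, 0, 0, 0],
    [0, -1, -5, 55, 0, 0, 0],
    [0, -1, -5, 55, 0, 0, 0],
  ],
)

```text
time_s: 6.78
ee_pos: [0.5418, 0.2112, 0.0399]
ee_rot: [-0.001, -0.032, 0.999, -0.0]
ft_force: [-0.5, 0.7, 0.6]
width: -0.0
```

>>> servo_tool(
  rows=[
    [0, 3, 0, 0, 0, 0, 0],
    [0, 6, 0, 0, 0, 0, 0],
    [0, 9, 0, 0, 0, 0, 0],
    [0, 12, 0, 0, 0, 0, 0],
    [0, 15, 0, 0, 0, 0, 0],
    [0, 18, 0, 0, 0, 0, 0],
    [0, 21, 0, 0, 0, 0, 0],
    [0, 24, 0, 0, 0, 0, 0],
  ],
)

```text
time_s: 7.78
ee_pos: [0.5186, 0.2098, 0.0416]
ee_rot: [0.0, -0.032, 0.999, 0.0]
ft_force: [2.3, 0.5, 2.0]
width: 0.0001
```

```bash
python3 -c "
from h import *
a=grab_frame('side');cv2.imwrite('pics/side6.png',cv2.resize(a[195:345,165:345],None,fx=4,fy=4,interpolation=cv2.INTER_CUBIC))
rel([-.056,.052,.042])
"
```

```text
shift [-24.5038  -0.1584  -0.5175] turn [ 0.005   0.0068 -0.0654] tcp rack [-0.0805  0.0522  0.0415] F rack [1.0111 0.4162 0.7133] 7.825 -0.00011528765620072178
```

View pics/side6.png

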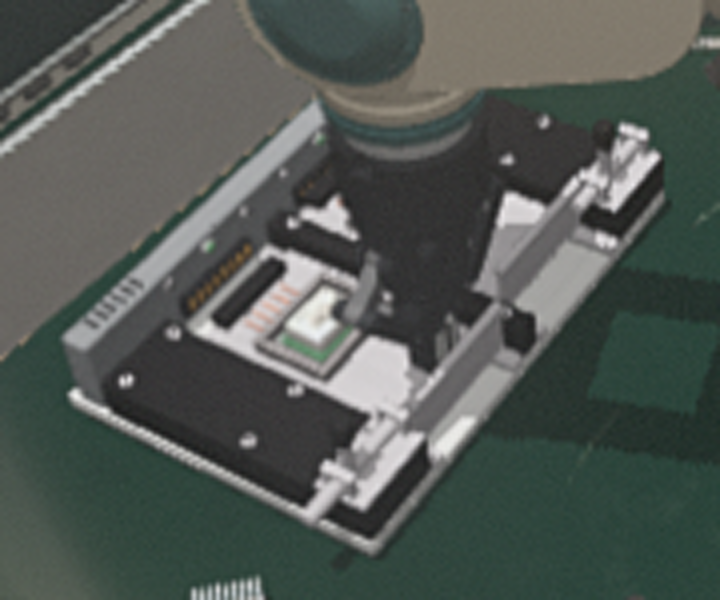

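The carrier is coming out, with a gap now showing behind its contacts at crop (240,300). I keep drawing at a gentle speed.

>>> servo_tool(
  rows=[
    [0, 4, 0, 0, 0, 0, 0],
    [0, 8, 0, 0, 0, 0, 0],
    [0, 12, 0, 0, 0, 0, 0],
    [0, 16, 0, 0, 0, 0, 0],
    [0, 20, 0, 0, 0, 0, 0],
    [0, 24, 0, 0, 0, 0, 0],
    [0, 28, 0, 0, 0, 0, 0],
    [0, 32, 0, 0, 0, 0, 0],
  ],
)

```text
time_s: 8.82
ee_pos: [0.4864, 0.2077, 0.0413]
ee_rot: [0.0, -0.032, 0.999, 0.0]
ft_force: [1.5, 0.0, 1.3]
width: -0.0002
```

>>> servo_tool(
  rows=[
    [0, 4, 0, 0, 0, 0, 0],
    [0, 8, 0, 0, 0, 0, 0],
    [0, 12, 0, 0, 0, 0, 0],
    [0, 16, 0, 0, 0, 0, 0],
    [0, 20, 0, 0, 0, 0, 0],
    [0, 24, 0, 0, 0, 0, 0],
    [0, 28, 0, 0, 0, 0, 0],
    [0, 32, 0, 0, 0, 0, 0],
  ],
)

```text
time_s: 9.82
ee_pos: [0.4544, 0.2057, 0.0413]
ee_rot: [-0.0, -0.032, 0.999, 0.0]
ft_force: [1.1, 0.5, 1.8]
width: -0.0003
```

>>> servo_tool(
  rows=[
    [0, 3, 0, 0, 0, 0, 0],
    [0, 6, 0, 0, 0, 0, 0],
    [0, 9, 0, 0, 0, 0, 0],
    [0, 12, 0, 0, 0, 0, 0],
    [0, 15, 0, 0, 0, 0, 0],
    [0, 17, 0, 0, 0, 0, 0],
  ],
)

```text
time_s: 10.58
ee_pos: [0.4375, 0.2046, 0.0413]
ee_rot: [-0.0, -0.032, 0.999, 0.0]
ft_force: [2.0, -0.4, 1.2]
width: 0.0001
```

```bash
python3 -c "
from h import *
a=grab_frame('side');cv2.imwrite('pics/side7.png',cv2.resize(a[195:345,165:345],None,fx=4,fy=4,interpolation=cv2.INTER_CUBIC))
rel([-.056,.052,.042])
"
```

```text
shift [-105.5552   -0.1091   -0.7837] turn [-0.0016 -0.0149 -0.07  ] tcp rack [-0.1616  0.0522  0.0412] F rack [1.2284 0.2642 1.3081] 10.625 0.00012671688622710537
```

View pics/side7.png

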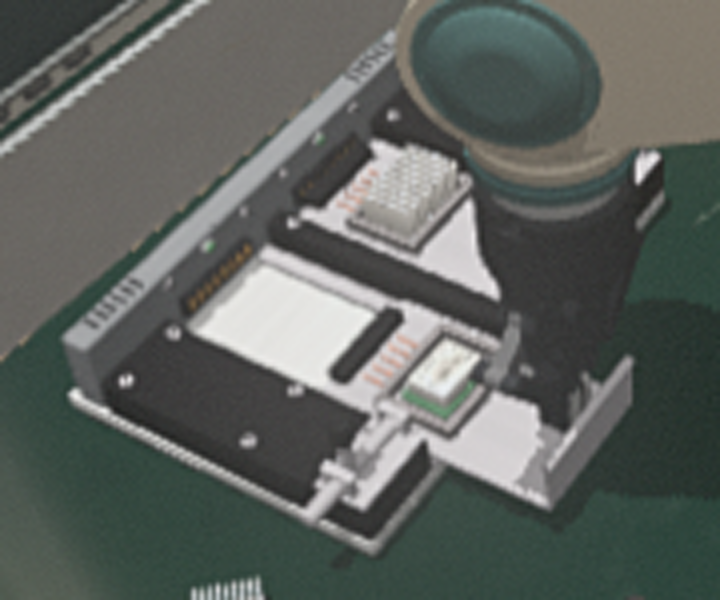

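Almost out, and the module sits in its nest. I go on until the stop pushes back.

>>> servo_tool(
  rows=[
    [0, 2, 0, 0, 0, 0, 0],
    [0, 4, 0, 0, 0, 0, 0],
    [0, 6, 0, 0, 0, 0, 0],
  ],
)

```text
time_s: 11.0
ee_pos: [0.432, 0.2042, 0.0414]
ee_rot: [0.0, -0.032, 0.999, 0.0]
ft_force: [8.6, 0.8, -1.0]
width: -0.0
```

>>> servo_tool(
  rows=[
    [0, 1, 0, 0, 0, 0, 0],
    [0, 2, 0, 0, 0, 0, 0],
    [0, 3, 0, 0, 0, 0, 0],
  ],
)

```text
time_s: 11.38
ee_pos: [0.4318, 0.2042, 0.0418]
ee_rot: [0.004, -0.032, 0.999, 0.001]
ft_force: [20.4, 3.0, -11.1]
width: 0.0001
```

>>> servo_tool(
  rows=[
    [0, 1, 0, 0, 0, 0, 0],
    [0, 2, 0, 0, 0, 0, 0],
    [0, 3, 0, 0, 0, 0, 0],
  ],
)

```text
time_s: 11.75
ee_pos: [0.4315, 0.2041, 0.0422]
ee_rot: [0.008, -0.032, 0.999, 0.001]
ft_force: [34.9, 3.8, -20.5]
width: 0.0003
```

At the stop (35 N). Release back from the lip and rise straight up.

>>> servo_tool(
  rows=[
    [0, -5, 0, 0, 0, 0, 0],
    [0, -10, 0, 0, 0, 0, 0],
    [0, -15, 0, 0, 0, 0, 0],
    [0, -15, 0, 0, 0, 0, 0],
  ],
)

```text
time_s: 12.25
ee_pos: [0.4406, 0.2048, 0.0411]
ee_rot: [-0.0, -0.032, 0.999, -0.0]
ft_force: [-0.3, -0.3, 0.0]
width: 0.0005
```

>>> servo_tool(
  rows=[
    [0, 0, 0, -15, 0, 0, 0],
    [0, 0, 0, -35, 0, 0, 0],
    [0, 0, 0, -60, 0, 0, 0],
    [0, 0, 0, -90, 0, 0, 0],
    [0, 30, 0, -120, 0, 0, 0],
    [0, 60, 0, -150, 0, 0, 0],
    [0, 60, 0, -150, 0, 0, 0],
  ],
)

```text
time_s: 13.12
ee_pos: [0.3809, 0.2015, 0.1951]
ee_rot: [0.003, -0.033, 0.999, 0.001]
ft_force: [0.6, -0.2, -0.5]
width: 0.0002
```

```bash
python3 -c "
from h import *
a=grab_frame('side');cv2.imwrite('pics/side8.png',cv2.resize(a[195:345,165:345],None,fx=4,fy=4,interpolation=cv2.INTER_CUBIC))
a=grab_frame('top');cv2.imwrite('pics/top8.png',a)
rel([-.056,.052,.042])
"
```

```text
shift [-161.8907   -0.2698  150.0169] turn [ 0.0265  0.0789 -0.0567] tcp rack [-0.2181  0.0524  0.1918] F rack [0.217  0.5797 0.327 ] 13.225 4.831960138227726e-05
```

View pics/side8.png

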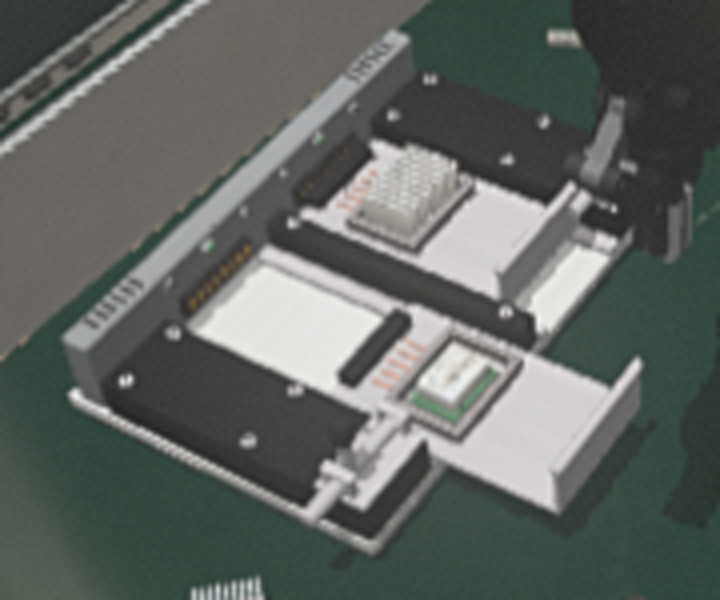

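View pics/top8.png

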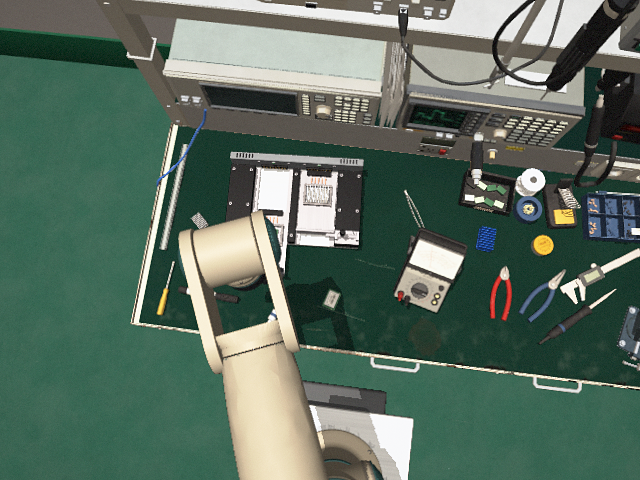

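The carrier is far out with the module lying flat in its nest at crop (455,380), and the heatsink untouched. A quick numeric check of the lip, bolt and module:

```bash
python3 -c "
from h import *
S=lambda x,y:((x+.5)/4-.5+165,(y+.5)/4-.5+195)
for k,x,y,z in [('lip r',640,362,.06),('lip l',560,474,.06),('filter top',460,370,.047),('nest near-left',460,436,.038),('nest front',520,360,.038),('rod end',312,517,.05),('R lip l',500,272,.06)]:
  print(k,w2r(onz('side',*S(x,y),z)))
"
python3 - <<'E'
import cv2
a=cv2.imread('pics/side8.png')[300:530,280:660];cv2.imwrite('pics/side8c.png',cv2.resize(a,None,fx=2,fy=2))
E
```

```text
lip r [-0.183   0.0129  0.06  ]
lip l [-0.1853  0.0965  0.06  ]
filter top [-0.0974  0.054   0.047 ]
nest near-left [-0.1176  0.0857  0.038 ]
nest front [-0.1164  0.0258  0.038 ]
rod end [-0.0892  0.1727  0.05  ]
R lip l [-0.0842 -0.0071  0.06  ]
```

View pics/side8c.png

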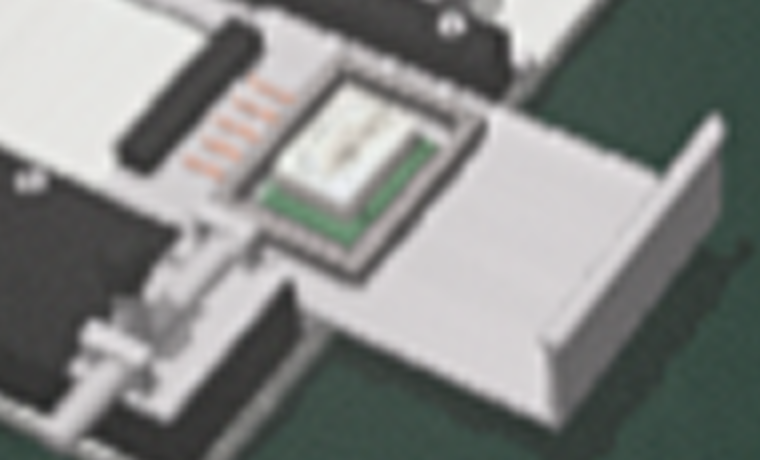

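```bash
python3 -c "
from plant import *
print(sign_off())"
```

```text
the job is handed in; nothing more can be done
None
```

I handed the job in at about 13 s of robot time; the sign-off reports no verdict. The filter module was in the left carrier. I pushed that carrier's bolt back with the shut fingertips, then hooked them behind its lip and drew it out to its stop.

**Bolt:** it stopped hard at about 30 N, with the fingertip where roughly 27 mm of travel should end. The rod is visibly clear of the lip and sticks out on the outer side. I judged "fully back" from the force and the rod, because the black knob could not be picked out against the black cheek afterwards.

**Carrier:** it met its stop at about 35 N. The lip measures 100 mm (±3 mm) further out than at the start.

**Module and heatsink:** the pictures show the module lying flat inside its nest rim, and the heatsink in its own nest with that carrier home. I did no heatsink-bolt check after the pull, when the gripper was blocking the side view of that knob. It looked as at the start before that, and the fingers never went near it.

**Bystanders:** the tool stayed well above them. In the last pictures the arm hid the attenuator and most of the marker from above, so I checked those two only by the path taken.

No check disagreed, and the gripper was touching nothing at hand-in.

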